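Shift a food-mill drive into third gear

TASK

The kitchen drive unit's gear lever is parked in the short middle slot of its gate. Using the fingers only to push, never gripping the lever, push its knob out of the middle slot, along the cross passage and fully home into the slot whose tag has three studs, without running it into any of the other tagged slots on the way. Leave the shaker, cup and timer standing where they are.

Things in the scene. Friction and masses are not known exactly. Their poses are not given: they have to be found in the camera images.
- drive_unit: grey metal box 176 x 164 mm, 125 mm high, fixed, turned up to 0.3 rad either way; its steel top is the lever's gate plate. Origin: centre of its underside; x to its far side (away from the robot), y to its left, where a round drive hub stands out 26 mm.
- gate_centre (a point): middle of the gate, on the plate's top, 125 mm above the worktop; axes as the unit's. Through it runs the cross passage along y. At its ends, y = +40 and -40 mm, a lane leads to the far (+x) and the near side (-x): the four tagged slots of an H. At y = 0 an untagged slot leads to the near side only. Slots and passage are 16 mm wide; the shank's axis can go to x = +30 or -30 mm in them.
- gear_lever: upright lever: 12 mm steel shank with a black ball knob, on a cardan pivot at the unit's origin. Origin at that pivot, z along the shank to the knob. It starts in the middle slot, swings fore-aft and left-right against light friction (2 to 3 N at the knob), has no spring and stays where it is left; the edges of the gate stop the shank.
- knob (a point): centre of the ball knob, 36 mm in diameter, 195 mm from the pivot: 70 mm above the gate plate when upright, about 15 mm lower in a tagged slot. It moves about 1.5 times as far as the shank in the gate: lanes 61 mm left and right of the middle, slot ends 46 mm far and near of the passage. Free space all round it, down to the plate.
- lever_pin (a point): point on the axis of the lever's shank, 128 mm from the pivot, in the gate plate's slots
- tag_1: white square tag 36 x 36 mm, 3 mm thick, with one stud in its middle (black, 9.6 mm across, 3 mm high); lies on the gate plate just beyond the end of the slot it names, its centre in line with the slot and 27 mm beyond the shank's place when home. Which slot it names changes. Origin: centre of its underside.
- tag_2: white square tag 36 x 36 mm, 3 mm thick, with two studs on a diagonal (black, 9.6 mm across, 3 mm high); lies on the gate plate just beyond the end of the slot it names, its centre in line with the slot and 27 mm beyond the shank's place when home. Which slot it names changes. Origin: centre of its underside.
- tag_3: white square tag 36 x 36 mm, 3 mm thick, with three studs in a diagonal row (black, 9.6 mm across, 3 mm high); lies on the gate plate just beyond the end of the slot it names, its centre in line with the slot and 27 mm beyond the shank's place when home. Which slot it names changes. Origin: centre of its underside.
- tag_4: white square tag 36 x 36 mm, 3 mm thick, with four studs, one in each corner (black, 9.6 mm across, 3 mm high); lies on the gate plate just beyond the end of the slot it names, its centre in line with the slot and 27 mm beyond the shank's place when home. Which slot it names changes. Origin: centre of its underside.
- salt_shaker: salt shaker, 44 mm across, 90 mm high, loose, right of the unit; to be left alone. Origin: centre of its underside, z up.
- steel_cup: steel drinking cup, 76 mm across, 102 mm high, loose, left of the unit; to be left alone. Origin: centre of its underside, z up.
- kitchen_timer: round wind-up kitchen timer, 63 mm across, 56 mm high, loose, left of the unit on the near side; to be left alone. Origin: centre of its underside, z up.

How it is judged (in metres and radians):
On the way:
1. the fingers push the lever out of the middle slot into the cross passage (contact force between the fingers and gear_lever above 0.3 N and x of lever_pin in the frame of drive_unit above -0.014 m), for 0.04 s.
At the end, for the whole second after the job is handed in: the lever rests in the slot of the three-stud tag with its shank within about 4 mm of the slot's end (about 6 mm at the knob) (horizontal distance between lever_pin and tag_3 below 0.031 m and linear speed of gear_lever below 0.01 m/s and angular speed of gear_lever below 0.05 rad/s); the robot touches nothing.
It fails at once if the lever is run more than half-way into a slot with another tag (horizontal distance between lever_pin and tag_1 below 0.038 m or horizontal distance between lever_pin and tag_2 below 0.038 m or horizontal distance between lever_pin and tag_4 below 0.038 m).
It fails at once if the knob or shank is taken between the fingers instead of being pushed (horizontal distance between the grasp point and knob below 0.014 m and z of the grasp point in the frame of gear_lever below 0.207 m).
It fails at once if the salt shaker is shifted by more than 20 mm, lifted or knocked over (distance of salt_shaker from where it was at the start of the episode above 0.02 m or angle between salt_shaker's own z axis and vertical above 0.3 rad).
It fails at once if the steel cup is shifted by more than 20 mm, lifted or knocked over (distance of steel_cup from where it was at the start of the episode above 0.02 m or angle between steel_cup's own z axis and vertical above 0.3 rad).
It fails at once if the kitchen timer is shifted by more than 20 mm, lifted or knocked over (distance of kitchen_timer from where it was at the start of the episode above 0.02 m or angle between kitchen_timer's own z axis and vertical above 0.3 rad).
It also fails if it takes over 48 s, if anything falls off the work surface, if the arm or the gripper's body presses on something with over 40 N, if the wrist force passes 120 N, or if a joint passes its speed limit or range.

ROBOT

A 6-joint arm with a two-finger parallel gripper is mounted at the origin on the work surface; the furniture and walls round the work are solid. World frame = base frame: x ahead of the robot, y to its left, z up, the work surface at z = 0. Lengths are in m, angles in degrees, forces in N, time in s.
With the tool pointing down it reaches from about 0.25 to 0.775 m from the base axis. Payload 4 kg.
Tool frame: the origin (TCP) lies between the finger pads; the fingertips stand robot.finger_overhang ahead of it and the grasp point (between the pads) lies 8 mm behind it (robot.finger_overhang is the distance from the TCP to the fingertips, in m); z points along the fingers, y is the direction in which the jaws open and shut (so a half turn about z gives the same grasp; the last joint's range is limited). The gripper opens to 85 mm and grips with 20 to 120 N. Pads are 22 mm wide; open, the fingers measure 114 mm over their backs; the gripper's body (76 mm by 85 mm) begins 54 mm behind the grasp point. The pads swing forward as they close: fully open they stand 13 mm farther back than shut.
Start: joints at [67.89, 4.996, 78.535, -0, 96.463, -5.907], TCP at [0.153, 0.528, 0.242] pointing down, gripper open.
Joint ranges: [-177.83, 177.83], [-43.37, 116.18], [15.69, 146.23], [-61.86, 241.86], [9.47, 152.12], [-147.06, 147.06]. Speed limits (degrees/s): [159.86, 159.86, 180, 180, 180, 180].

INTERFACE

Orientations are given as a 3x3 rotation matrix whose columns are the frame's x, y, z axes.
In Python, from bench import robot gives the robot as it stands.
- The arm moves only by the tool carry_out, never from a script. Its argument "steps" is a list that holds one entry, the list of rows, each a list of 4 numbers: the shift along the tool's x, y, z in mm, then the turn about the tool's z in degrees. In form: [[[dx, dy, dz, twist], ...]]. A call has 1 to 8 rows; each row shifts and turns the commanded pose from where the row before left it, along the tool's axes as they then stand; what a row does not reach is not made up. A row lasts 1/12 s, in which the tool goes at most 41.7 mm and 7.16 degrees, less where a joint would pass 70% of its speed; a pose out of reach is approached as far as the arm can. A call is refused whole if a number of a shift passes 41.7 or a number of a turn 7.16, either way. A call with a gripper value outside its range is refused whole. "gripper" is the opening, from -1 (shut) to 1 (fully open), so that 0 is half open, set as the call begins (left out, the last holds). The fingers move at their own pace and stop on an object; "force" is the grip in N (left out, the last holds). Time passes only in rows, so rows that do not move let the fingers close. It gives the time, the measured TCP pose, the force and the opening at its end, in the units of the state.
- robot.sense(): the state, without advancing time (a new reading comes with each control period).
- robot.get_image(name): name is "side" or "top" or "wrist"; returns a dict with "frame" (384x512x3 uint8, red, green, blue), "fx", "fy", "cx", "cy" (pixels), "R" (3x3) and "t" (3): a world point X has camera coordinates R X + t. Camera axes: x right, y down, z forward; pixel columns grow to the right and rows downward; lengths in m; the calibration is good to about 2 mm. A picture is of the moment at which its call begins. There is no depth.
- robot.finish_job(): hands the job in, once; it reports no verdict.
The state is a dict: "clock": time; "joints": joint angles; "dq": joint speeds; "joint_torque": joint torques, N m; "position": TCP position; "tool_rot": TCP orientation; "wrist_force": force on the tool from outside, world axes, zero at the start; "ft_torque": the same for the moment, N m; "opening": opening from 0.0 (shut) to 1.0 (fully open).
Only numpy, scipy, OpenCV 4.12 (cv2) and the standard library are available. Lean on these libraries where they do the work, as an engineer would, in place of code of your own. Each camera call takes 0.05 s, during which the arm holds its last target. There are 200 camera calls.

## Working session

There is one attempt and no reset: what is moved stays moved. The work goes in short steps, Python scripts to look and compute and a tool call to move; the robot and the scene stay as the last step left them, time stands still between calls to the robot, and variables do not carry over. Pictures are saved under pics/ and viewed, about 8 in all and at most 12, crops included, and the job is handed in when it is done.

Besides the shell and the picture viewer there is one more tool, called after "Emit:" in YAML: its name, and indented under it one key for each argument. carry_out: Moves the arm, as the interface text tells. Its arguments: {"type":"object","properties":{"steps":{"type":"array","items":{"type":"array","items":{"type":"array","items":{"type":"number"}}}},"gripper":{"type":"number"},"force":{"type":"number"}},"required":["steps"]}

```bash
mkdir -p pics
python3 - <<'E'
from bench import robot
import cv2,numpy as np
s=robot.sense();print(s['clock'],s['position'],np.round(s['tool_rot'],3).tolist(),s['opening'],robot.finger_overhang)
for n in('top','side'):
    d=robot.get_image(n);cv2.imwrite(f'pics/{n}0.png',d['frame'][:,:,::-1])
    np.savez(f'{n}0.npz',**d);print(n,d['fx'],d['cx'],d['cy'],np.round(d['R'],3).tolist(),d['t'])
E
```

```text
0.0 [0.15326921 0.52771335 0.24110128] [[-0.96, 0.279, -0.001], [0.279, 0.96, -0.002], [0.0, -0.002, -1.0]] 1.002449268005747 0.011
top 402.13551524186107 258.0324196755845 198.80649579740566 [[-0.018, -1.0, -0.022], [-0.992, 0.021, -0.124], [0.124, 0.019, -0.992]] [0.03375783 0.54173978 0.92029489]
side 370.11624848189075 248.45706293116066 192.58730826605347 [[-0.989, -0.146, -0.019], [-0.075, 0.607, -0.791], [0.127, -0.781, -0.611]] [0.51267896 0.13794746 0.93722516]
```

View pics/top0.png

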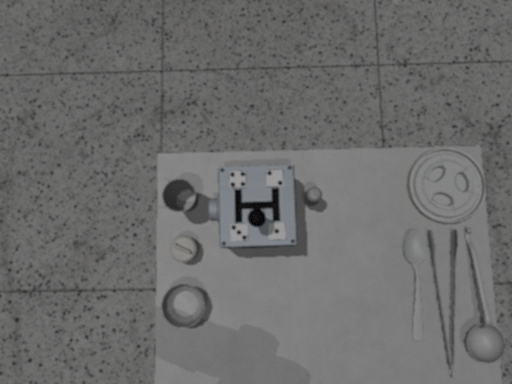

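View pics/side0.png

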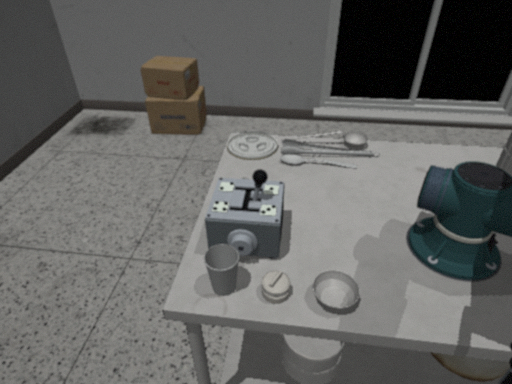

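Run:
```python
import cv2,numpy as np
a=cv2.imread('pics/top0.png')[155:260,150:335];b=cv2.imread('pics/side0.png')[160:310,195:305]
a=cv2.resize(a,None,fx=4,fy=4,interpolation=cv2.INTER_CUBIC)
cv2.imwrite('pics/top0c.png',cv2.convertScaleAbs(a,alpha=1.4))
```

```text
(no output)
```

View pics/top0c.png

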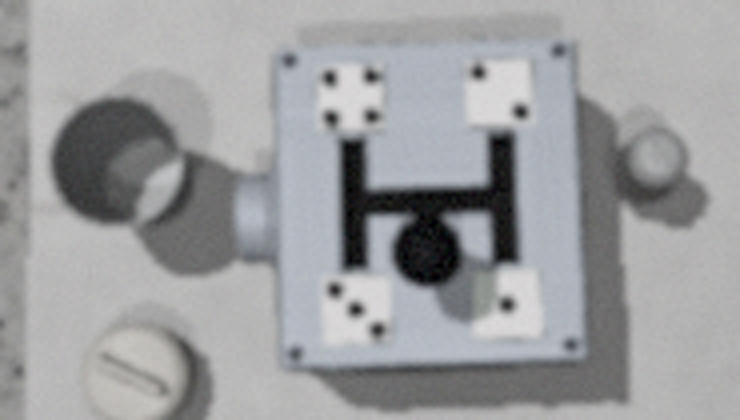

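```bash
cat > h.py <<'E'
import numpy as np,cv2
def ray(d,u,v):
    R,t=d['R'],d['t'];c=-R.T@t
    k=R.T@np.array([(u-d['cx'])/d['fx'],(v-d['cy'])/d['fy'],1]);return c,k/np.linalg.norm(k)
def onz(d,u,v,z):
    c,k=ray(d,u,v);return c+k*(z-c[2])/k[2]
def cross(d1,p1,d2,p2):
    c1,k1=ray(d1,*p1);c2,k2=ray(d2,*p2)
    s=np.linalg.lstsq(np.c_[k1,-k2],c2-c1,rcond=None)[0]
    a,b=c1+k1*s[0],c2+k2*s[1];return (a+b)/2,np.linalg.norm(a-b)
def proj(d,X):
    p=d['R']@X+d['t'];return np.array([d['fx']*p[0]/p[2]+d['cx'],d['fy']*p[1]/p[2]+d['cy']])
def dark(d,x0,y0,x1,y1,th):
    g=cv2.cvtColor(d['frame'],cv2.COLOR_RGB2GRAY)[y0:y1,x0:x1]
    m=(g<th).astype(np.uint8);m=cv2.morphologyEx(m,cv2.MORPH_OPEN,np.ones((5,5),np.uint8)) if x1-x0>15 else m
    n,l,s,c=cv2.connectedComponentsWithStats(m);i=1+np.argmax(s[1:,4]);return c[i]+[x0,y0],s[i]
E
python3 - <<'E'
from h import *
T=np.load('top0.npz');S=np.load('side0.npz')
P=[]
for u,v in((289,61),(559,50),(571,345),(295,354)):
    u,v=int(150+u/4),int(155+v/4)
    g=255-cv2.cvtColor(T['frame'],cv2.COLOR_RGB2GRAY)[v-2:v+4,u-2:u+4].astype(float)
    w=np.clip(g-np.median(g)-15,0,None);yy,xx=np.mgrid[v-2:v+4,u-2:u+4]
    P.append(onz(T,(w*xx).sum()/w.sum(),(w*yy).sum()/w.sum(),.125))
P=np.array(P);print(P.round(4));c=P.mean(0)
e=(P[0]+P[1]-P[2]-P[3])[:2];f=(P[0]+P[3]-P[1]-P[2])[:2]
print('centre',c,'yaw',np.degrees(np.arctan2(e[1],e[0])),np.degrees(np.arctan2(-f[0],f[1])),np.linalg.norm(e)/2,np.linalg.norm(f)/2)
for n,u,v in(('t4',350,97),('t2',499,94),('t3',356,309),('t1',508,303)):print(n,onz(T,150+u/4,155+v/4,.128).round(4))
k1,s1=dark(T,245,205,270,228,45);k2,s2=dark(S,248,166,274,190,45);print(k1,s1,k2,s2)
print('knob',cross(T,k1,S,k2))
for n,u,v,z in(('shaker',150+655/4,155+160/4,.08),('cup',181,195,.1),('timer',150+136/4,155+372/4,.056)):print(n,onz(T,u,v,z).round(3))
E
```

```text
[[ 0.5962  0.0986  0.125 ]
 [ 0.5984 -0.0474  0.125 ]
 [ 0.4402 -0.0495  0.125 ]
 [ 0.4379  0.0966  0.125 ]]
centre [0.51816474 0.02459345 0.125     ] yaw 0.7539313947608172 0.8860912408610387 0.15824614014858138 0.14605955631988912
t4 [0.5739 0.0648 0.128 ]
t2 [ 0.5738 -0.0154  0.128 ]
t3 [0.46   0.0629 0.128 ]
t1 [ 0.4616 -0.0175  0.128 ]
[256.17708333 214.60763889] [  0   0  21  21 288] [259.38194444 177.32638889] [  6   5  12  15 144]
knob (array([0.48831772, 0.02411816, 0.1921487 ]), np.float64(0.0058605181607592005))
shaker [ 0.543 -0.103  0.08 ]
cup [0.546 0.193 0.1  ]
timer [0.429 0.194 0.056]
```

Emit:
carry_out:
  steps:
    - [[0,0,0,-7],[0,0,0,-7],[0,0,0,-2.2],[-15,-30,-5,0],[-15,-30,-5,0],[-15,-30,-5,0],[-15,-30,-5,0],[-15,-30,-5,0]]
  gripper: -1

```text
clock: 0.77
position: [0.2286, 0.3766, 0.2669]
tool_rot: [[-1.0, -0.001, -0.0], [-0.001, 1.0, -0.001], [0.0, -0.001, -1.0]]
wrist_force: [0.7, 0.3, 0.8]
opening: 0.001
```

Emit:
carry_out:
  steps:
    - [[-15,-30,0,0],[-15,-30,0,0],[-15,-30,0,0],[-15,-30,0,0],[-15,-30,0,0],[-15,-30,0,0],[-15,-30,0,0],[-15,-30,0,0]]

```text
clock: 1.43
position: [0.3485, 0.1366, 0.267]
tool_rot: [[-1.0, -0.0, -0.0], [-0.0, 1.0, 0.0], [0.0, 0.0, -1.0]]
wrist_force: [0.8, 1.1, 0.3]
opening: -0.002
```

Emit:
carry_out:
  steps:
    - [[-14,-28,0,0],[-14,-28,0,0],[-14,-28,0,0],[-14,-28,12,0],[0,0,25,0],[0,0,25,0],[0,0,25,0],[0,0,0,0]]

```text
clock: 2.1
position: [0.4008, 0.0261, 0.1743]
tool_rot: [[-1.0, 0.001, -0.012], [0.001, 1.0, 0.001], [0.012, 0.001, -1.0]]
wrist_force: [-1.2, 0.6, -0.2]
opening: -0.001
```

Run:
```python
from bench import robot
from h import *
T=np.load('top0.npz');print('knob top @.19',onz(T,256.5,217.25,.19))
d=robot.get_image('side');im=d['frame'][140:300,190:350,::-1];cv2.imwrite('pics/s1.png',cv2.convertScaleAbs(cv2.resize(im,None,fx=3.5,fy=3.5,interpolation=cv2.INTER_CUBIC),alpha=1.3))
print(robot.sense()['position'],robot.sense()['wrist_force'])
```

```text
knob top @.19 [0.48620182 0.02381427 0.19      ]
[0.40224397 0.0261548  0.17720002] [0.34445246 0.63900757 0.22826148]
```

View pics/s1.png

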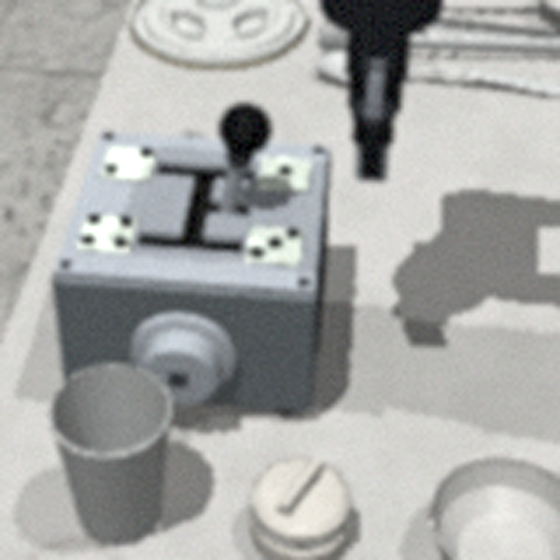

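Emit:
carry_out:
  steps:
    - [[-15,-1,0,0],[-15,-1,0,0],[-12,0,0,0],[-8,0,0,0],[-8,0,0,0],[-8,0,0,0],[-6,0,0,0],[0,0,0,0]]

```text
clock: 2.82
position: [0.4773, 0.0242, 0.1806]
tool_rot: [[-1.0, -0.0, 0.001], [-0.0, 1.0, 0.0], [-0.001, 0.0, -1.0]]
wrist_force: [-1.7, -0.5, -0.4]
opening: 0.002
```

Emit:
carry_out:
  steps:
    - [[-4,0,0,0],[-4,0,0,0],[0,0,0,0]]

```text
clock: 3.07
position: [0.4849, 0.0242, 0.1803]
tool_rot: [[-1.0, 0.0, 0.0], [0.0, 1.0, 0.0], [-0.0, 0.0, -1.0]]
wrist_force: [-2.5, 0.4, 0.9]
opening: 0.002
```

Now check where the knob is from both cameras.

```bash
cat > look.py <<'E'
from bench import robot
from h import *
import sys
n=sys.argv[1]
O=[]
for c,(x0,y0,x1,y1) in(('top',(205,155,320,260)),('side',(190,140,350,300))):
    d=robot.get_image(c);np.savez(f'{c}{n}.npz',**d)
    im=d['frame'][y0:y1,x0:x1,::-1];O.append(cv2.convertScaleAbs(cv2.resize(im,(395,int(395*im.shape[0]/im.shape[1])),interpolation=cv2.INTER_CUBIC),alpha=1.3))
h=max(o.shape[0] for o in O);O=[cv2.copyMakeBorder(o,0,h-o.shape[0],0,0,0) for o in O]
cv2.imwrite(f'pics/l{n}.png',np.hstack(O));s=robot.sense();print(s['clock'],s['position'],s['wrist_force'])
E
python3 look.py 2
```

```text
3.1667 [0.48453372 0.02419003 0.18023517] [-2.02972085  0.63343509  0.37379017]
```

View pics/l2.png

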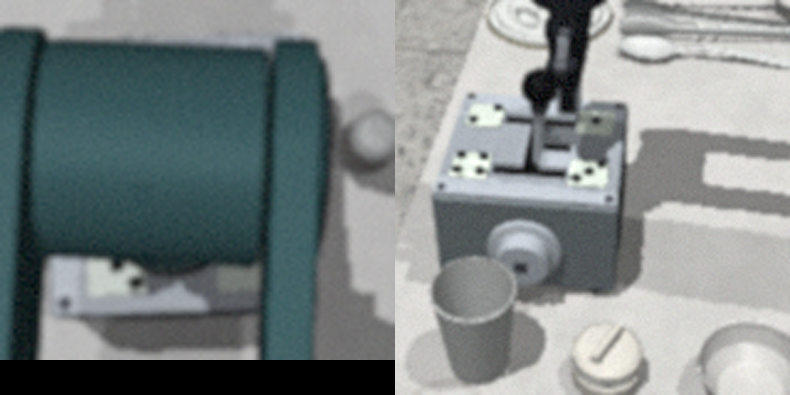

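Run:
```python
from h import *
S=np.load('side2.npz');T=np.load('side0.npz')
print(onz(S,190+(538-395)*160/395,140+87*160/395,.195))
print(proj(S,np.array([.518,.0242,.195])), onz(T,190+245/3.5,140+130/3.5,.192))
```

```text
[0.51247362 0.02313341 0.195     ]
[245.51818247 175.33843179] [0.48404622 0.02317772 0.192     ]
```

Emit:
carry_out:
  steps:
    - [[-3,0,0,0],[-2,0,0,0],[0,0,0,0],[0,0,0,0]]

```text
clock: 3.5
position: [0.4896, 0.0242, 0.1803]
tool_rot: [[-1.0, 0.0, 0.0], [0.0, 1.0, 0.0], [-0.0, 0.0, -1.0]]
wrist_force: [-0.5, 0.6, 1.2]
opening: -0.0
```

Emit:
carry_out:
  steps:
    - [[-1,0,0,0],[-1,0,0,0],[0,0,0,0],[0,0,0,0]]

```text
clock: 3.83
position: [0.4915, 0.0242, 0.1803]
tool_rot: [[-1.0, 0.0, 0.0], [0.0, 1.0, 0.0], [-0.0, 0.0, -1.0]]
wrist_force: [-2.7, 0.6, 1.4]
opening: 0.003
```

Emit:
carry_out:
  steps:
    - [[15,0,0,0],[15,-5,0,0],[0,-20,0,0],[0,-20,0,0],[-15,-15,0,0],[-20,0,0,0],[-22,0,0,0],[0,0,0,0]]

```text
clock: 4.5
position: [0.5216, -0.0366, 0.1798]
tool_rot: [[-1.0, 0.001, 0.003], [0.001, 1.0, -0.0], [-0.003, -0.0, -1.0]]
wrist_force: [-0.3, -0.8, -0.3]
opening: -0.001
```

Emit:
carry_out:
  steps:
    - [[0,10,0,0],[0,10,0,0],[0,8,0,0],[0,8,0,0],[0,8,0,0],[0,0,0,0]]

```text
clock: 5.0
position: [0.5181, 0.01, 0.1808]
tool_rot: [[-1.0, -0.002, 0.001], [-0.002, 1.0, 0.001], [-0.001, 0.001, -1.0]]
wrist_force: [-0.5, -0.2, -0.2]
opening: 0.0
```

```bash
python3 look.py 3
```

```text
5.1 [0.51823287 0.00908508 0.18039897] [ 5.86444168e-04 -1.35833593e-01  9.96447957e-01]
```

View pics/l3.png

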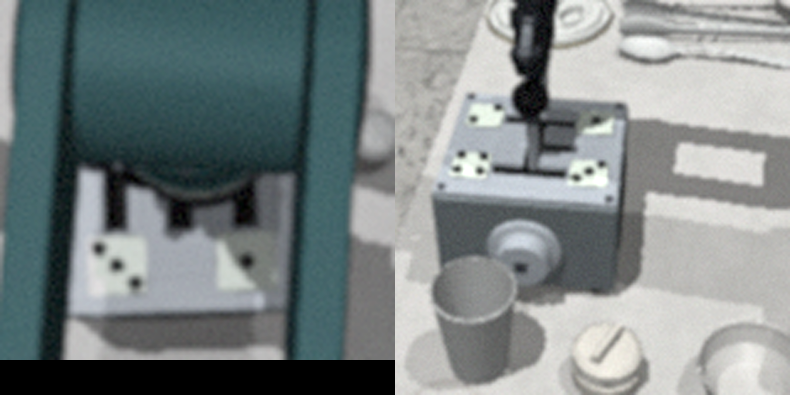

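Emit:
carry_out:
  steps:
    - [[0,8,0,0],[0,8,0,0],[0,8,0,0],[0,8,0,0],[0,6,0,0],[0,0,0,0]]

```text
clock: 5.6
position: [0.5183, 0.0479, 0.1801]
tool_rot: [[-1.0, -0.002, -0.0], [-0.002, 1.0, 0.002], [0.0, 0.002, -1.0]]
wrist_force: [-0.4, -0.1, 1.0]
opening: -0.005
```

```bash
python3 look.py 4
```

```text
5.7 [0.51863965 0.04714966 0.18060592] [ 0.10638746  0.20587571 -0.2716059 ]
```

View pics/l4.png

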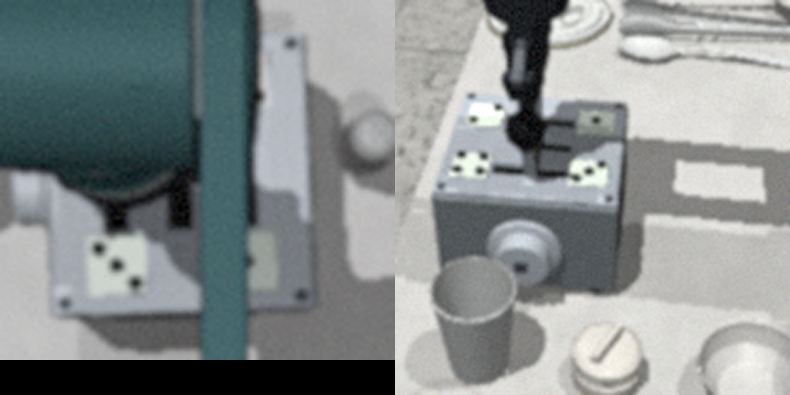

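Run:
```python
from h import *
S=np.load('side4.npz')
print(onz(S,190+(525-395)*160/395,140+128*160/395,.187))
```

```text
[0.51648912 0.0772724  0.187     ]
```

Emit:
carry_out:
  steps:
    - [[0,3,0,0],[0,2,0,0],[0,0,0,0],[0,0,0,0]]

```text
clock: 6.03
position: [0.5185, 0.0512, 0.1803]
tool_rot: [[-1.0, 0.0, 0.0], [0.0, 1.0, 0.0], [-0.0, 0.0, -1.0]]
wrist_force: [-0.2, -0.9, -1.2]
opening: 0.001
```

Emit:
carry_out:
  steps:
    - [[0,2,0,0],[0,1,0,0],[0,0,0,0],[0,0,0,0]]

```text
clock: 6.37
position: [0.5184, 0.0541, 0.1802]
tool_rot: [[-1.0, 0.0, -0.0], [0.0, 1.0, 0.0], [0.0, 0.0, -1.0]]
wrist_force: [-0.6, -1.6, -1.4]
opening: -0.002
```

Emit:
carry_out:
  steps:
    - [[0,1,0,0],[0,0,0,0],[0,0,0,0]]

```text
clock: 6.62
position: [0.5184, 0.0552, 0.1803]
tool_rot: [[-1.0, 0.0, -0.0], [0.0, 1.0, 0.0], [0.0, 0.0, -1.0]]
wrist_force: [0.1, -1.0, -1.1]
opening: 0.001
```

Emit:
carry_out:
  steps:
    - [[0,-12,0,0],[0,-13,0,0],[-17,0,0,0],[-17,0,0,0],[-17,0,2,0],[0,20,3,0],[0,20,0,0],[0,17,0,0]]

```text
clock: 7.28
position: [0.5698, 0.0875, 0.1752]
tool_rot: [[-1.0, 0.001, -0.0], [0.001, 1.0, 0.001], [0.0, 0.001, -1.0]]
wrist_force: [0.5, -0.9, -0.5]
opening: -0.006
```

Emit:
carry_out:
  steps:
    - [[0,0,0,0],[10,0,0,0],[10,0,0,0],[8,0,0,0],[8,0,0,0],[0,0,0,0]]

```text
clock: 7.78
position: [0.5323, 0.0865, 0.1761]
tool_rot: [[-1.0, 0.001, 0.001], [0.001, 1.0, -0.0], [-0.001, -0.0, -1.0]]
wrist_force: [1.2, 0.1, 0.2]
opening: 0.002
```

```bash
python3 look.py 5
```

```text
7.8833 [0.5330173  0.08663862 0.17581477] [ 1.30665932 -0.62817763  0.7034866 ]
```

View pics/l5.png

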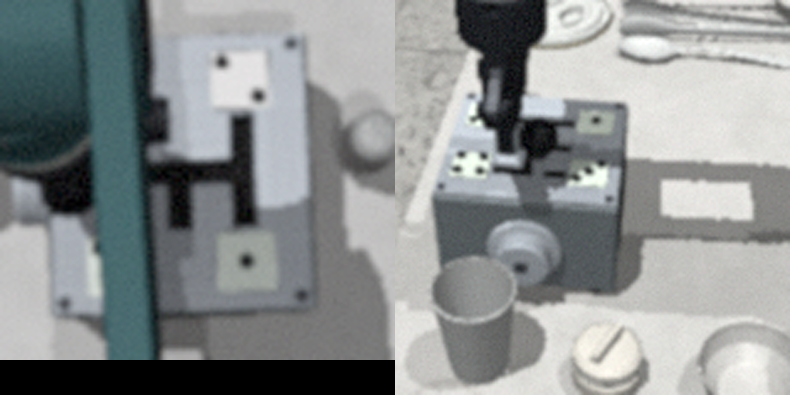

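Emit:
carry_out:
  steps:
    - [[7,0,0,0],[7,0,0,0],[6,0,0,0],[4,0,0,0],[3,0,0,0],[0,0,0,0],[0,0,0,0]]

```text
clock: 8.47
position: [0.506, 0.0873, 0.1751]
tool_rot: [[-1.0, -0.0, -0.001], [-0.0, 1.0, 0.0], [0.001, 0.0, -1.0]]
wrist_force: [0.6, -0.9, -1.3]
opening: -0.001
```

Emit:
carry_out:
  steps:
    - [[2,0,0,0],[1,0,0,0],[0,0,0,0],[0,0,0,0]]

```text
clock: 8.8
position: [0.5034, 0.0873, 0.1752]
tool_rot: [[-1.0, -0.0, -0.0], [-0.0, 1.0, 0.0], [0.0, 0.0, -1.0]]
wrist_force: [1.9, 0.0, -1.4]
opening: -0.004
```

Emit:
carry_out:
  steps:
    - [[2,0,0,0],[0,0,0,0],[0,0,0,0]]

```text
clock: 9.05
position: [0.5014, 0.0873, 0.1753]
tool_rot: [[-1.0, -0.0, -0.0], [-0.0, 1.0, 0.0], [0.0, 0.0, -1.0]]
wrist_force: [2.2, 0.4, -2.0]
opening: -0.001
```

Emit:
carry_out:
  steps:
    - [[2,0,0,0],[0,0,0,0],[0,0,0,0]]

```text
clock: 9.3
position: [0.5, 0.0872, 0.1753]
tool_rot: [[-1.0, 0.0, 0.002], [0.0, 1.0, 0.0], [-0.002, 0.0, -1.0]]
wrist_force: [4.6, 0.6, -3.1]
opening: -0.002
```

Emit:
carry_out:
  steps:
    - [[1,0,0,0],[0,0,0,0],[0,0,0,0]]

```text
clock: 9.55
position: [0.4998, 0.0872, 0.1754]
tool_rot: [[-1.0, 0.0, 0.004], [0.0, 1.0, 0.0], [-0.004, 0.0, -1.0]]
wrist_force: [7.8, 0.1, -4.6]
opening: -0.003
```

The force climbs while the finger has stalled at the predicted x, so the shank is at the slot's end. I'll back off far-ward, lift, clear the view and check.

Emit:
carry_out:
  steps:
    - [[-5,0,0,0],[-15,0,0,0],[-20,0,0,0],[0,0,-30,0],[0,0,-30,0],[0,0,-30,0],[0,-30,0,0],[0,-30,0,0]]

```text
clock: 10.22
position: [0.5388, 0.0277, 0.2688]
tool_rot: [[-1.0, -0.004, 0.004], [-0.004, 1.0, 0.0], [-0.004, 0.0, -1.0]]
wrist_force: [0.1, -0.1, -0.6]
opening: 0.001
```

Emit:
carry_out:
  steps:
    - [[0,-35,0,0],[0,-35,0,0],[0,-35,0,0],[0,-35,0,0],[0,-35,0,0],[0,-35,0,0],[0,-35,0,0],[0,0,0,0]]

```text
clock: 10.88
position: [0.5369, -0.2235, 0.2644]
tool_rot: [[-1.0, 0.007, -0.004], [0.007, 1.0, -0.002], [0.004, -0.002, -1.0]]
wrist_force: [0.5, 0.3, -0.7]
opening: -0.002
```

```bash
python3 look.py 6
```

```text
10.9833 [ 0.53759043 -0.21878267  0.26479449] [-0.42291417 -0.26894831 -0.74035392]
```

View pics/l6.png

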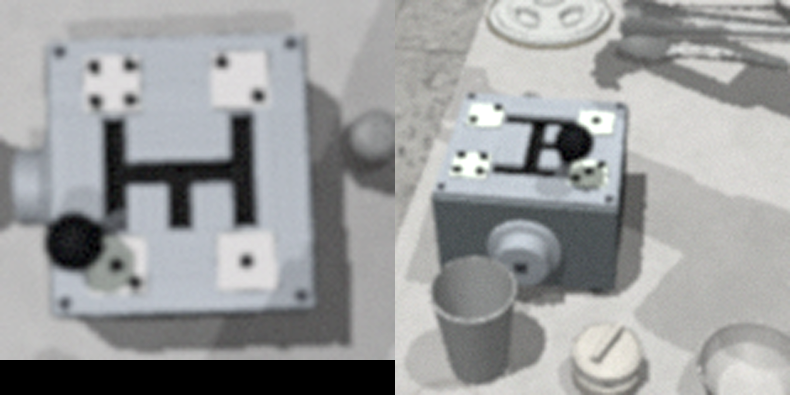

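Run:
```python
from h import *
T=np.load('top6.npz');S=np.load('side6.npz')
p=(205+74*115/395,155+242*115/395);q=(190+(574-395)*160/395,140+143*160/395)
k,e=cross(T,p,S,q);print('knob',k,e,onz(T,*p,.181),onz(S,*q,.181))
pin=np.array([.518,.0242])+(k[:2]-[.518,.0242])*128/195
a=np.radians(.82);R=np.array([[np.cos(a),-np.sin(a)],[np.sin(a),np.cos(a)]])
t3=np.array([.518,.0242])+R@[-.057,.040];print('pin-tag3',np.linalg.norm(pin-t3),R.T@(k[:2]-[.518,.0242]))
```

```text
knob [0.47139695 0.08411299 0.17948375] 0.0008466182875876628 [0.47172927 0.08399131 0.181     ] [0.4707565  0.08601466 0.181     ]
pin-tag3 0.026976291498989065 [-0.04574085  0.0605738 ]
```

Knob is at (-45.7, +60.6) mm in the unit frame against a home of (-46, +61), so it is fully home.

```bash
python3 -c "
from bench import robot
print(robot.finish_job(), robot.sense()['clock'])"
```

```text
the job is handed in; nothing more can be done
the job is handed in; nothing more can be done
```

The lever is home in the three-stud slot (near left), and I handed the job in at about 11 s of the 48 s. With the fingers shut, I pushed the knob out of the middle slot, left along the cross passage, then back into that slot. The lever was never gripped.

**Final position:** measured from the top and side cameras, the knob is at (-45.7, +60.6) mm in the unit's frame, where home is (-46, +61). The two camera rays agree within 1 mm. That puts the pin about 27 mm from the tag; the limit is 31 mm.

**Push force:** it rose from about 2 to 8 N as the finger stalled at the slot's end. It then fell back to noise level once the arm was clear.

**Shaker, cup and timer:** they look unmoved in the last pictures, which show most of each. I did not measure them again.

**Readings that disagreed:** my first automatic knob measurement was thrown off by the dark slot, leaving the rays 6 mm apart. I used knob centres picked by eye from the pictures instead.

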